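# Release the filling nozzle from its push-in coupling and put it in the wash bowl

## Robot

A 6-joint arm with a two-finger parallel gripper is mounted at the origin on the work surface; the furniture and walls round the work are solid. World frame = base frame: x ahead of the robot, y to its left, z up, the work surface at z = 0. Lengths are in mm, angles in rad, forces in N, time in s.
With the tool pointing down it reaches from about 325 to 750 mm from the base axis. Payload 7.6 kg.
Tool frame: the origin (TCP) lies between the finger pads, 19 mm behind the fingertips; this is the grasp point; z points along the fingers, y is the line along which they close (so a half turn about z gives the same grasp; the last joint's range is limited). The gripper opens to 85 mm and grips with 20 to 120 N. Pads are 22 mm wide; open, the fingers measure 114 mm over their backs; the gripper's body (76 mm by 85 mm) begins 54 mm behind the grasp point. The pads swing forward as they close: fully open they stand 13 mm farther back than shut.
Start: joints at [1.059, 0.052, 1.401, -0, 1.689, -0.07], TCP at [224.459, 474.618, 250.023] pointing down, gripper open.
Joint ranges: [-2.9, 2.9], [-0.91, 2.17], [0.12, 2.37], [-1.06, 4.2], [0.26, 2.73], [-2.93, 2.93]. Speed limits (rad/s): [2.57, 2.57, 3.01, 3.14, 3.14, 3.14].

## Interface

Orientations are given as a 3x3 rotation matrix whose columns are the frame's x, y, z axes.
In Python, from cell import r gives the robot as it stands.
- The arm moves only by the tool step_hand, called after ">>>" as name([rows], argument=value, ...), one row to a line, values as JSON. Schema: {"type":"object","properties":{"ticks":{"type":"array","items":{"type":"object","properties":{"xyz":{"type":"array","items":{"type":"number"},"minItems":3,"maxItems":3},"rot":{"type":"array","items":{"type":"number"},"minItems":3,"maxItems":3},"jaw":{"type":"number"}},"additionalProperties":false,"required":["jaw"]},"minItems":1,"maxItems":5},"squeeze":{"type":"number"},"only":{"type":"string"},"quiet":{"type":"boolean"},"lines":{"type":"string"}},"required":["ticks"],"additionalProperties":false}. ticks is a list of rows, 1 to 5 of them, each an object with the fields xyz (a list: dx, dy, dz in fractions of the full range, 1 being 50 cm), rot (a list: a rotation vector rx, ry, rz in fractions of the full range, 1 being 45 degrees), jaw (the finger opening in mm); a field left out counts as zero (the opening has to be given); each row is the pose to reach, as a shift and turn from the pose commanded when the call began, along the tool's axes at that moment; what a row does not reach only later rows make up. A row lasts 1/8 s, in which the tool goes at most 62.5 mm and 0.188 rad, less where a joint would pass 70% of its speed; a pose out of reach is approached as far as the arm can. The fingers move at their own pace and stop on an object; squeeze is the grip in N (left out, the last holds). Time passes only in rows, so rows that do not move let the fingers close. The tool returns the time, the measured TCP pose, the force, the opening and the grip force at its end. only (a regular expression) keeps the lines of the reply that match it, lines (a string "A,B") keeps lines A to B, and quiet returns only ok. A shift or turn number past 1, either way, is cut back to 1. Input that does not fit is refused with a message, and nothing moves.
- r.observe(): the state, without advancing time (a new reading comes with each control period).
- r.camera(name): name is "scene" or "top"; returns the picture (400x640x3 uint8, red, green, blue); there is no depth.
- r.get_calibration(name): a dict with "K" (3x3 intrinsics, pixels), "T" (4x4, takes a point from camera to world coordinates). Camera axes: x right, y up, looking along -z (the intrinsics and any distortion apply to the point x, -y, -z); pixel columns grow to the right and rows downward; lengths in mm; the calibration is good to about 2 mm. A picture is of the moment at which its call begins. get_calibration takes no time and is no camera call.
- r.finish_job(): hands the job in; it is judged then, once.
The state is a dict: "clock": time; "joints": joint angles; "joint_velocities": joint speeds; "tau": joint torques, N m; "position": TCP position; "eef_rot": TCP orientation; "force": force on the tool from outside, world axes, zero at the start; "ft_torque": the same for the moment, N m; "gripper_width": finger opening in mm; "grip_force": force on a finger pad.
Only numpy, scipy, OpenCV 4.12 (cv2) and the standard library are available. Lean on these libraries where they do the work, as an engineer would, in place of code of your own. Each camera call takes 0.05 s, during which the arm holds its last target. There are 200 camera calls.

## Task

The stubby steel filling nozzle on the filling tower is due for washing. Push the coupling's release collar right in so that the nozzle lets go, draw the nozzle straight out along its slope, and set it down gently, not dropped, in the steel wash bowl. Leave the bowl standing about where it is and do not disturb the other things on the table.

Things in the scene. Friction and masses are not known exactly. Their poses are not given: they have to be found in the camera images.
- filler: steel filling tower bolted to the table (fixed): foot flange 104 mm across, column 56 mm in diameter up to 311 mm, then a hopper (see hopper_edge); 493 mm high. Origin: centre of the foot's underside on the table; -x is the front, which carries the coupling; z up
- hopper_edge (a point): front lower edge of the hopper. The hopper is round, about the column's axis: 72 mm in diameter at 323 mm height, widening to 170 mm at 386 mm, 178 mm at its rim (452 mm). It overhangs the coupling, so a tool pointing straight down has no room there; a tool in line with the nozzle has
- socket: the coupling's fixed steel barrel on the tower's front, mouth about 200 mm high; 45 mm in diameter, 58 mm long, bore 30 mm. Origin: centre of its open mouth; z points out of the barrel along the nozzle, leaning 30 degrees from vertical to the tower's front; y is level. Inside, 18 to 24 mm below the mouth, two pawls hold the nozzle's groove: pulling it with the collar not pushed in only jams it
- collar_top (a point): centre of the outer face of the grey plastic release collar round the nozzle, 18 mm out from the barrel's mouth along the socket's z when at rest; it moves with the collar. The collar is a flat ring, 68 mm outside and 31 mm inside diameter, 7 mm thick; pressing it anywhere along the socket's -z will do, on one side or on both sides of the nozzle
- release_collar (a joint): travel of the release collar towards the barrel, m: 0 = sprung out, 0.007 = right in, against a stop. It takes 4 N to start and up to 12 N to go right in. Then the pawls open and a damped spring (6 N falling to 4 N) lifts the nozzle 10 mm in half a second: the collar may be let go, the pawls no longer catch. It stays about 5 mm in until the nozzle has left the pawls, then springs out
- nozzle: the filling nozzle: rigid steel tube 102 mm long, 28 mm in diameter, narrowing over its outer 18 mm to 19 mm; about 0.14 kg. Groove 20 mm in diameter 22 to 31 mm from its inner end. Origin: centre of its inner end (46 mm below the barrel's mouth while locked); z along the tube to its outer end. Locked, it stands 38 mm above the collar, the first 18 to 20 mm in full diameter
- nozzle_mid (a point): middle of the nozzle: on its axis, 51 mm from each end
- wash_bowl: steel mixing bowl, loose, 0.45 kg: 187 mm across its rim, 82 mm high, walls sloping to a flat floor about 76 mm across and 2 mm thick. Origin: centre of its underside; z up
- lidded_tub_a: bystander: plastic tub with lid, 72 mm in diameter, 78 mm high, at the back left of the table
- lidded_tub_b: bystander: plastic tub with lid, 72 mm in diameter, 78 mm high, at the back right of the table
- food_tin: bystander: food tin, 75 mm in diameter, 58 mm high, at the left edge of the table
- sauce_bottle: bystander: squeeze bottle, 47 x 78 mm, 204 mm high, at the left edge of the table
- ramekin_near: bystander: small white ramekin, 65 mm in diameter, 40 mm high, on the right, nearer the robot than the bowl
- ramekin_far: bystander: small white ramekin, 65 mm in diameter, 40 mm high, on the right, beyond the bowl
- lemon: bystander: lemon, 78 mm long, at the left edge of the table, nearer the robot than the squeeze bottle

How it is judged (in metres and radians):
On the way, in this order (a step that is already met when the one before it is completed fails the run):
1. the release collar is pushed in (6 mm or more of its 7 mm) while the nozzle is still in the coupling (value of joint release_collar above 0.006 m and z of nozzle in the frame of socket below -0.02 m), for 0.05 s.
2. the nozzle is drawn right out of the coupling: its inner end is beyond the barrel's mouth and the collar (z of nozzle in the frame of socket above 0.02 m), for 0.05 s.
At the end, for the whole second after the job is handed in: The nozzle stands, leans or lies at rest in the wash bowl (its middle within 80 mm of the bowl's axis and not above 85 mm over its underside, touching the bowl), the bowl stands upright within 50 mm of where it stood, and the release collar is sprung out again (less than 2 mm in) (horizontal distance between nozzle_mid and wash_bowl below 0.08 m and z of nozzle_mid in the frame of wash_bowl below 0.085 m and contact force between nozzle and wash_bowl above 0.2 N and linear speed of nozzle below 0.03 m/s and angle between wash_bowl's own z axis and vertical below 0.15 rad and distance of wash_bowl from where it was at the start of the episode below 0.05 m and value of joint release_collar below 0.002 m).
It fails at once if the nozzle is dropped or thrown (clear of the fingers and of the bowl it moves at over 1.0 m/s, a free fall of about 50 mm) (linear speed of nozzle above 1 m/s and contact force between nozzle and the fingers below 0.1 N and contact force between nozzle and wash_bowl below 0.05 N).
It fails at once if a bystander is moved by more than 30 mm (distance of any of lidded_tub_a, lidded_tub_b, food_tin, sauce_bottle, ramekin_near, ramekin_far, lemon from where it was at the start of the episode above 0.03 m).
It also fails if it takes over 45 s, if anything falls off the work surface, if the arm or the gripper's body presses on something with over 40 N, if the wrist force passes 120 N, or if a joint passes its speed limit or range.

## Working session

There is one attempt and no reset: what is moved stays moved. The work goes in short steps, Python scripts to look and compute and a tool call to move; the robot and the scene stay as the last step left them, time stands still between calls to the robot, and variables do not carry over. Pictures are saved under pics/ and viewed, at most 10 in all, crops included, and the job is handed in when it is done.

```bash
ls; mkdir -p pics
```

Run:
```python
from cell import r
import cv2
for n in("scene","top"):
    im=r.camera(n); cv2.imwrite(f"pics/{n}0.png",im[:,:,::-1]); c=r.get_calibration(n); print(n,c)
o=r.observe(); print(o)
```

```text
cell.py
pics
scene {'K': array([[367.03804653,   0.        , 316.79898739],
       [  0.        , 367.03804653, 192.97127501],
       [  0.        ,   0.        ,   1.        ]]), 'T': array([[-9.18069107e-01, -2.38234655e-01,  3.16849119e-01,
         8.52750781e+02],
       [ 3.96094707e-01, -5.83665501e-01,  7.08832537e-01,
         7.52505929e+02],
       [ 1.60654248e-02,  7.76259513e-01,  6.30208752e-01,
         8.88473383e+02],
       [ 0.00000000e+00,  0.00000000e+00,  0.00000000e+00,
         1.00000000e+00]])}
top {'K': array([[375.94218504,   0.        , 323.30459356],
       [  0.        , 375.94218504, 196.74123097],
       [  0.        ,   0.        ,   1.        ]]), 'T': array([[ 4.44225731e-03,  9.93430439e-01, -1.14351338e-01,
         3.65548348e+02],
       [-9.99989412e-01,  4.55041938e-03,  6.84861596e-04,
        -2.53638168e+01],
       [ 1.20070890e-03,  1.14347085e-01,  9.93440135e-01,
         1.39766929e+03],
       [ 0.00000000e+00,  0.00000000e+00,  0.00000000e+00,
         1.00000000e+00]])}
{'clock': 0.1, 'joints': array([ 1.05867735e+00,  5.27342153e-02,  1.40161693e+00,  1.51633246e-05,
        1.68859538e+00, -7.02923893e-02]), 'joint_velocities': array([ 5.49273790e-05, -1.23237336e-03, -1.67485894e-03,  1.36466770e-03,
        2.11456748e-03,  8.18408395e-04]), 'tau': array([ 9.97262796e-04, -3.82582676e+01, -3.60986423e+01, -3.61006551e-05,
        4.73989247e-03, -4.74627655e-05]), 'position': array([224.33937172, 474.38837839, 249.28050013]), 'eef_rot': array([[-9.03972860e-01,  4.27589302e-01, -6.76556992e-04],
       [ 4.27589823e-01,  9.03972106e-01, -1.17280021e-03],
       [ 1.10111823e-04, -1.34946845e-03, -9.99999083e-01]]), 'force': array([-0.84144422,  0.07310134,  0.44596393]), 'ft_torque': array([ 0.02788698,  0.03244246, -0.02539618]), 'grip_force': 0.0, 'gripper_width': 85.33362344496163}
```

View pics/scene0.png

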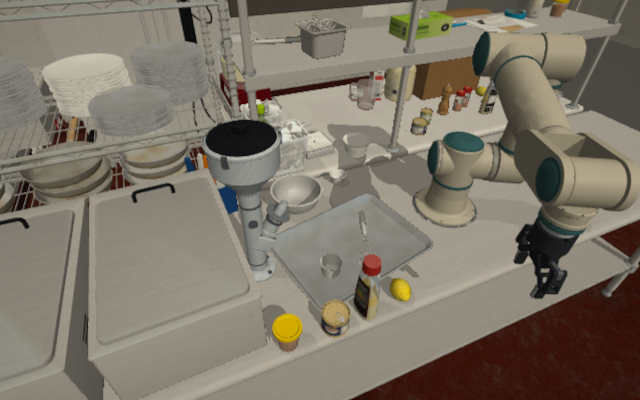

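View pics/top0.png

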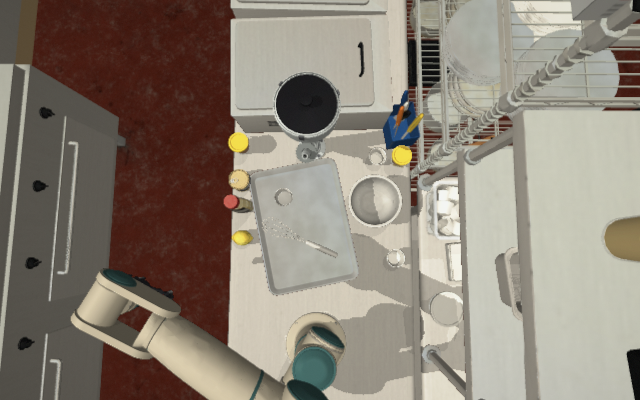

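The scene view shows the tower (foot near (262,270)), with the coupling and nozzle near (272,222) and the bowl at (296,193). In the top view the nozzle is near (311,155), the bowl at (376,201) and the hopper at (307,105). I'll enlarge both.

Run:
```python
import cv2
a=cv2.imread("pics/scene0.png")[170:285,230:330]; b=cv2.imread("pics/top0.png")[65:235,265:410]
cv2.imwrite("pics/sc.png",cv2.resize(a[:, :],None,fx=5,fy=5,interpolation=2))
cv2.imwrite("pics/tc.png",cv2.resize(b[70:165],None,fx=5,fy=5,interpolation=2))
```

```text
(no output)
```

View pics/sc.png

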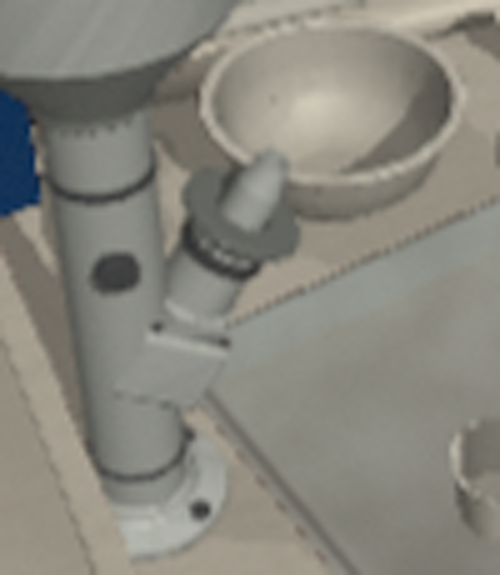

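View pics/tc.png

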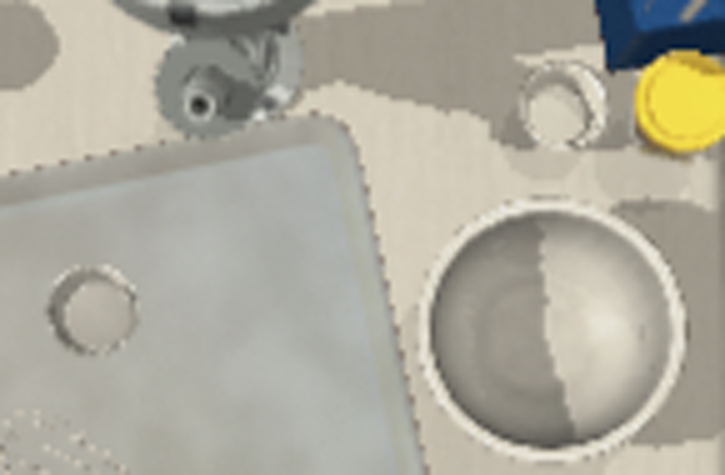

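Scene crop: nozzle tip centre is about (273,157), collar face centre about (241,217) and bowl rim centre about (331,100). Top crop: tip hole at (199,103), bowl rim centre about (552,331), and the collar runs from its left edge x≈157 to its bottom edge y≈137. I'll triangulate from these.

Create h.py:
```python
import numpy as np
from cell import r
C={n:r.get_calibration(n) for n in("scene","top")}
def P(n):
    c=C[n];F=np.diag([1,-1,-1.,1]);return c["K"]@(F@np.linalg.inv(c["T"]))[:3]
def proj(n,X):
    u=P(n)@np.append(X,1);return u[:2]/u[2]
def tri(s,t):
    A=[]
    for n,u in(("scene",s),("top",t)):
        p=P(n);A+=[u[0]*p[2]-p[0],u[1]*p[2]-p[1]]
    A=np.array(A);X=np.linalg.lstsq(A[:,:3],-A[:,3],rcond=None)[0]
    return X,[proj("scene",X)-s,proj("top",X)-t]
def atz(n,u,z):
    p=P(n);A=np.array([u[0]*p[2]-p[0],u[1]*p[2]-p[1]]);return np.linalg.solve(A[:,:2],-A[:,3]-A[:,2]*z)
sc=lambda x,y:np.array([230+x/5-.4,170+y/5-.4]); tc=lambda x,y:np.array([265+x/5-.4,135+y/5-.4])
```

Run:
```python
from h import *
np.set_printoptions(precision=2,suppress=True)
print("tip",tri(sc(273,157),tc(199,103)))
print("bowl",tri(sc(331,100),tc(552,331)), atz("top",tc(552,331),82))
print("hopper",tri(np.array([243,143.]),np.array([307.5,105.5])),atz("top",(307.5,105.5),452))
print("foot ctr",atz("scene",sc(150,495),8), "colbase",atz("scene",sc(147,490),25))
```

```text
tip (array([626.93,  33.4 , 250.88]), [array([-0.17, -0.03]), array([-0.06,  0.12])])
bowl (array([ 504.54, -209.52,   73.66]), [array([0.07, 0.01]), array([ 0.03, -0.06])]) [ 503.45 -208.25]
hopper (array([715.11,  17.32, 442.43]), [array([-0.84, -0.21]), array([-0.27,  0.68])]) [713.44  16.21]
foot ctr [714.25  30.17] colbase [717.49  39.8 ]
```

Run:
```python
from h import *
import cv2
from scipy.optimize import least_squares
def circ(c,z,R,N=60):
    a=np.cross(z,[0,0,1.]);
    a=a/np.linalg.norm(a) if np.linalg.norm(a)>1e-6 else np.array([1.,0,0]);b=np.cross(z,a)
    t=np.linspace(0,2*np.pi,N,endpoint=False)[:,None];return c+R*(np.cos(t)*a+np.sin(t)*b)
T0=np.array([626.9,33.4,250.9])
ctr=lambda p:np.array([p[0],p[1]])
def nv(yaw): return np.array([.5*np.cos(yaw),.5*np.sin(yaw),np.cos(np.pi/6)])
def linedist(n,A,B,q):
    a,b=proj(n,A),proj(n,B);d=(b-a)/np.linalg.norm(b-a);return np.cross(d,q-a)
def res(p):
    x,y=p[:2];tip=p[2:5];yaw=np.arctan2(tip[1]-y,tip[0]-x);e=[]
    for u,v in((101,130),(141,460)): e.append(linedist("scene",np.array([x,y,60]),np.array([x,y,290]),sc(u,v))/.5)
    e+=list((proj("top",np.array([x,y,452]))-(307.5,105.5))/.7)
    e+=list((proj("scene",tip)-sc(273,157))/.4)+list((proj("top",tip)-tc(199,103))/.3)
    c=tip-38*nv(yaw); e+=list((proj("scene",c)-sc(241,217))/.6)
    return e
s=least_squares(res,[714,20,*T0]);p=s.x;yaw=np.arctan2(p[4-1]-p[1],p[2]-p[0])
print(p.round(1),yaw,np.array(s.fun).round(1))
cv=np.linalg.inv(s.jac.T@s.jac);print(np.sqrt(np.diag(cv)))
n=nv(yaw);tip=p[2:5];print("n",n)
out=[]
for cam,x0,y0,w,h in(("scene",200,110,130,175),("top",265,65,145,110)):
    im=cv2.imread(f"pics/{cam}0.png")[y0:y0+h,x0:x0+w];k=3 if cam=="scene" else 3
    im=cv2.resize(im,None,fx=k,fy=k,interpolation=2)
    def dr(pts,col):
        q=np.array([(proj(cam,X)-(x0,y0)+.5)*k-.5 for X in pts]).round().astype(int);cv2.polylines(im,[q.reshape(-1,1,2)],True,col,1)
    Z=np.array([0,0,1.]);ax=np.array([p[0],p[1],0])
    dr(circ(ax+452*Z,Z,89),(0,0,255));dr(circ(ax+Z*8,Z,52),(0,0,255));dr(circ(ax+Z*300,Z,28),(0,255,0))
    dr(circ(tip,n,9.5),(0,0,255));dr(circ(tip-38*n,n,34),(0,0,255));dr(circ(tip-18*n,n,14),(0,255,0));dr(circ(tip-56*n,n,22.5),(255,0,0))
    dr(circ(np.array([503.6,-208.4,82]),Z,93),(0,0,255))
    out.append(im)
H=max(i.shape[0] for i in out);out=[cv2.copyMakeBorder(i,0,H-i.shape[0],0,0,0) for i in out]
o=np.hstack(out);print(o.shape);cv2.imwrite("pics/ov.png",o[:600,:])
```

```text
[713.6  16.9 627.1  33.5 249. ] 2.9522752811363353 [ 0.4 -0.5 -0.4 -0.1 -0.5  1.3 -0.2  0.6 -0.4 -2.3]
[0.91091003 1.78422684 0.66428788 0.86105899 1.26403251]
n [-0.49106646  0.09409425  0.8660254 ]
(525, 825, 3)<stdin>:12: DeprecationWarning: Arrays of 2-dimensional vectors are deprecated. Use arrays of 3-dimensional vectors instead. (deprecated in NumPy 2.0)
```

View pics/ov.png

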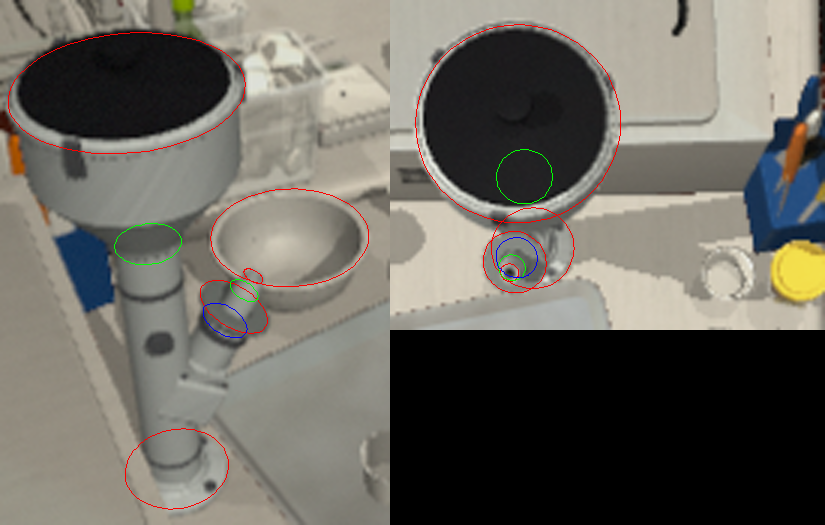

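The overlay matches the tower, the collar (left view about (233,306)) and the bowl rim. Next I'll work out the targets.

Add to h.py:
```python
from scipy.spatial.transform import Rotation as Ro
np.set_printoptions(precision=3,suppress=True)
tip=np.array([627.1,33.5,249.5]);yaw=2.952
n=np.array([.5*np.cos(yaw),.5*np.sin(yaw),np.cos(np.pi/6)])
yt=np.array([np.sin(yaw),-np.cos(yaw),0]);RT=np.c_[np.cross(yt,-n),yt,-n]
collar=tip-38*n
def to(p,R=RT):
    o=r.observe();E=o["eef_rot"];return np.r_[E.T@(np.array(p)-o["position"]),Ro.from_matrix(E.T@R).as_rotvec()]
def st():
    o=r.observe();d=o["position"]-collar;print("t",o["clock"],o["position"],"along n",d@n,"off x,y",d@RT[:,0],d@RT[:,1],"F tool",o["eef_rot"].T@o["force"],"j",o["joints"],"w",o["gripper_width"],o["grip_force"])
```

Run:
```python
from h import *
print(to((330,330,420)))
```

```text
[-157.235  -85.574 -170.621   -0.067   -0.521   -0.246]
```

The manual's scale: shifts go in shares of 50 cm and turns go in shares of 45 degrees. Converting my numbers, -171 mm is -0.342, -157 mm is -0.314, -0.521 rad is -0.6634.

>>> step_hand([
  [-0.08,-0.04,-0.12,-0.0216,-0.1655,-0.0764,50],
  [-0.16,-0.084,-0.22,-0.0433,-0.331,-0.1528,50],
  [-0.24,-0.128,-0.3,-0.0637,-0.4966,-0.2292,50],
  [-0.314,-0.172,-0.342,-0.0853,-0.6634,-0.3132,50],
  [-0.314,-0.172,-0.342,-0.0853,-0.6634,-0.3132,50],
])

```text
refused: ticks[0]: [-0.08, -0.04, -0.12, -0.0216, -0.1655, -0.0764, 50] is not of type 'object' (schema: type "object"). Nothing was moved.
```

The call was refused and nothing moved: it wants a list of objects, one for each row. Same move again in that form.

>>> step_hand([
  {"xyz":[-0.08,-0.04,-0.12],"rot":[-0.0216,-0.1655,-0.0764],"jaw":50},
  {"xyz":[-0.16,-0.084,-0.22],"rot":[-0.0433,-0.331,-0.1528],"jaw":50},
  {"xyz":[-0.24,-0.128,-0.3],"rot":[-0.0637,-0.4966,-0.2292],"jaw":50},
  {"xyz":[-0.314,-0.172,-0.342],"rot":[-0.0853,-0.6634,-0.3132],"jaw":50},
  {"xyz":[-0.314,-0.172,-0.342],"rot":[-0.0853,-0.6634,-0.3132],"jaw":50},
])

```text
clock: 0.72
position: [329.9, 328.0, 423.9]
eef_rot: [[-0.848, 0.19, 0.495], [0.167, 0.982, -0.091], [-0.503, 0.006, -0.864]]
force: [-1.3, -0.1, 0.2]
gripper_width: 49.9
grip_force: 0.0
```

Run:
```python
from h import *
st();print(to(tip+160*n))
```

```text
t 0.725 [329.922 328.001 423.899] along n 362.711071473215 off x,y 213.61782383662288 233.21808605242 F tool [ 1.006 -0.311 -0.818] j [ 0.962 -0.269  1.424 -0.482  1.73  -0.557] w 49.94683853168 0.0
[-213.956 -232.974  164.618    0.004    0.004   -0.004]
```

Converted, -195 mm is -0.39, -180 mm is -0.36.

>>> step_hand([
  {"xyz":[-0.072,-0.078,0],"jaw":50},
  {"xyz":[-0.144,-0.156,0.04],"jaw":50},
  {"xyz":[-0.216,-0.234,0.1],"jaw":50},
  {"xyz":[-0.288,-0.312,0.16],"jaw":50},
  {"xyz":[-0.36,-0.39,0.22],"jaw":50},
])

```text
clock: 1.35
position: [500.9, 97.4, 414.0]
eef_rot: [[-0.851, 0.189, 0.49], [0.164, 0.982, -0.092], [-0.498, 0.002, -0.867]]
force: [0.9, 0.7, -0.2]
gripper_width: 50.3
grip_force: 0.0
```

Run:
```python
from h import *
st();print(to(tip+61*n))
```

```text
t 1.35 [500.885  97.364 413.982] along n 248.4404901620636 off x,y 35.52923277618481 38.93351525135944 F tool [-0.55   0.822  0.579] j [ 0.221 -0.31   1.474 -0.199  1.493 -1.193] w 50.34872568920978 0.0
[-35.895 -39.138 149.3     0.002  -0.002  -0.001]
```

Converted, 139 mm is 0.278, 110 mm is 0.22.

>>> step_hand([
  {"xyz":[-0.072,-0.078,0.02],"jaw":50},
  {"xyz":[-0.072,-0.078,0.12],"jaw":50},
  {"xyz":[-0.072,-0.078,0.22],"jaw":50},
  {"xyz":[-0.072,-0.078,0.278],"jaw":50},
  {"xyz":[-0.072,-0.078,0.278],"jaw":50},
])

```text
clock: 1.98
position: [591.0, 41.5, 308.5]
eef_rot: [[-0.854, 0.189, 0.484], [0.165, 0.982, -0.093], [-0.493, 0.0, -0.87]]
force: [-0.1, -0.4, 0.5]
gripper_width: 49.9
grip_force: 0.0
```

Run:
```python
from h import *
import cv2
st();o=r.observe();R=o["eef_rot"];p=o["position"]
out=[]
for cam,x0,y0,w,h in(("scene",230,120,130,110),("top",265,100,70,110)):
    im=r.camera(cam)[y0:y0+h,x0:x0+w,::-1];im=cv2.resize(im,None,fx=4,fy=4,interpolation=2)
    print(cam,"TCP px",(proj(cam,p)-(x0,y0))*4,"axis 19 ahead",(proj(cam,p+19*R[:,2])-(x0,y0))*4,"tip",(proj(cam,tip)-(x0,y0))*4)
    out.append(im)
cv2.imwrite("pics/pre.png",np.hstack(out))
```

```text
t 1.975 [591.036  41.518 308.504] along n 107.56328324481865 off x,y 2.4795923898956787 1.077647695837463 F tool [-0.23  -0.374 -0.485] j [ 0.062 -0.112  1.513 -0.13   1.241 -1.308] w 49.87955075847686 0.0
scene TCP px [269.096 250.076] axis 19 ahead [255.432 271.829] tip [216.03  325.599]
top TCP px [142.013 251.532] axis 19 ahead [145.82  243.958] tip [157.317 221.479]
```

View pics/pre.png

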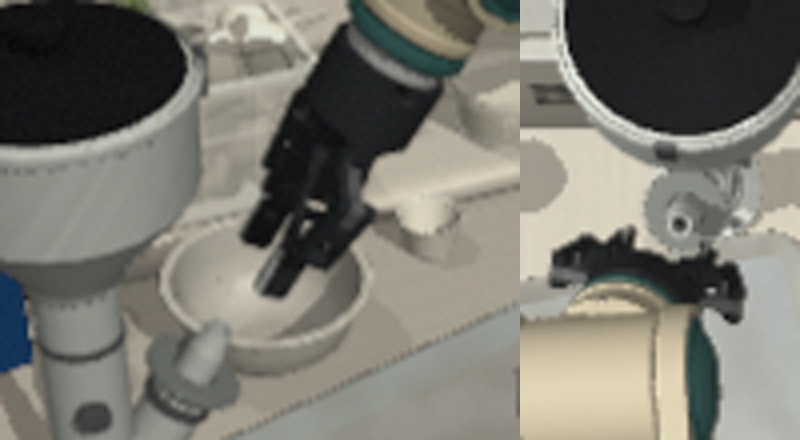

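The tips are in line with the nozzle: in the left view they are at about (258,270) and the nozzle tip is at (215,330). I'll advance along the axis.

Converted, 75 mm is 0.15, -2.5 mm is -0.005.

>>> step_hand([
  {"xyz":[-0.005,-0.002,0.02],"jaw":46},
  {"xyz":[-0.005,-0.002,0.07],"jaw":46},
  {"xyz":[-0.005,-0.002,0.12],"jaw":46},
  {"xyz":[-0.005,-0.002,0.15],"jaw":46},
  {"xyz":[-0.005,-0.002,0.15],"jaw":46},
])

```text
clock: 2.7
position: [630.3, 32.9, 248.8]
eef_rot: [[-0.851, 0.189, 0.49], [0.164, 0.982, -0.093], [-0.499, 0.001, -0.867]]
force: [-0.2, 0.3, 0.7]
gripper_width: 45.7
grip_force: 0.0
```

Run:
```python
from h import *
st();print(to(collar+19*n))
```

```text
t 2.7 [630.253  32.851 248.775] along n 35.763010566838005 off x,y -2.424716098656207 -0.0428252805499203 F tool [-0.122  0.23  -0.721] j [ 0.041  0.01   1.516 -0.127  1.108 -1.313] w 45.707648065709066 0.0
[ 2.407  0.031 16.766  0.001 -0.001 -0.001]
```

Converted, 15 mm is 0.03, 12 mm is 0.024.

>>> step_hand([
  {"xyz":[0.004,0,0.012],"jaw":46},
  {"xyz":[0.004,0,0.024],"jaw":46},
  {"xyz":[0.004,0,0.03],"jaw":46},
  {"xyz":[0.004,0,0.03],"jaw":46},
])

```text
clock: 3.2
position: [636.0, 31.8, 235.4]
eef_rot: [[-0.85, 0.189, 0.491], [0.164, 0.982, -0.093], [-0.5, 0.001, -0.866]]
force: [-0.5, 0.5, 0.3]
gripper_width: 45.7
grip_force: 0.0
```

Run:
```python
from h import *
st()
```

```text
t 3.2 [635.973  31.797 235.373] along n 21.248120991883027 off x,y -0.7604081159821252 -0.00030894261362934215 F tool [ 0.342  0.423 -0.536] j [ 0.038  0.032  1.521 -0.127  1.08  -1.312] w 45.69162836862846 0.0
```

Converted, 4 mm is 0.008, 2 mm is 0.004.

>>> step_hand([
  {"xyz":[0,0,0.004],"jaw":46},
  {"xyz":[0,0,0.008],"jaw":46},
  {"xyz":[0,0,0.008],"jaw":46},
])

```text
clock: 3.58
position: [638.0, 31.4, 232.2]
eef_rot: [[-0.85, 0.189, 0.492], [0.164, 0.982, -0.093], [-0.5, 0.001, -0.866]]
force: [0.9, 0.2, -0.5]
gripper_width: 45.9
grip_force: 0.1
```

Run:
```python
from h import *
st()
```

```text
t 3.575 [637.993  31.431 232.21 ] along n 17.482221513314958 off x,y -0.9569221377438772 0.020507275265986093 F tool [-0.466  0.358  0.881] j [ 0.037  0.039  1.52  -0.127  1.073 -1.312] w 45.876094351693794 0.12713527349443865
```

Converted, 6 mm is 0.012, 4 mm is 0.008.

>>> step_hand([
  {"xyz":[0,0,0.004],"jaw":46},
  {"xyz":[0,0,0.008],"jaw":46},
  {"xyz":[0,0,0.012],"jaw":46},
  {"xyz":[0,0,0.012],"jaw":46},
])

```text
clock: 4.08
position: [641.0, 31.0, 227.2]
eef_rot: [[-0.85, 0.188, 0.492], [0.164, 0.982, -0.093], [-0.501, 0.001, -0.866]]
force: [-3.6, 1.3, 3.7]
gripper_width: 45.9
grip_force: 2.9
```

Run:
```python
from h import *
st()
```

```text
t 4.075 [640.95   31.033 227.2  ] along n 11.654110824906468 off x,y -1.0322444701189353 0.1876532622963118 F tool [ 1.451  0.629 -5.079] j [ 0.036  0.05   1.519 -0.127  1.063 -1.312] w 45.89908089051679 2.8673091845121235
```

Converted, 6 mm is 0.012, 4 mm is 0.008.

>>> step_hand([
  {"xyz":[0,0,0.004],"jaw":46},
  {"xyz":[0,0,0.008],"jaw":46},
  {"xyz":[0,0,0.012],"jaw":46},
  {"xyz":[0,0,0.012],"jaw":46},
])

```text
clock: 4.58
position: [642.5, 31.1, 225.6]
eef_rot: [[-0.85, 0.188, 0.491], [0.164, 0.982, -0.093], [-0.5, 0.002, -0.866]]
force: [-36.3, 2.1, 25.4]
gripper_width: 46.0
grip_force: 20.1
```

Run:
```python
from h import *
st()
```

```text
t 4.575 [642.478  31.093 225.634] along n 9.553297953191134 off x,y -1.53834346787571 0.5344606310265771 F tool [ 18.528  -4.743 -39.989] j [ 0.036  0.055  1.516 -0.127  1.061 -1.312] w 45.99649008250132 20.12695495854132
```

Run:
```python
from h import *
import cv2
o=r.observe();R=o["eef_rot"];p=o["position"];print(o["ft_torque"])
out=[]
for cam,x0,y0,w,h in(("scene",230,120,100,115),("top",275,100,60,115)):
    im=r.camera(cam)[y0:y0+h,x0:x0+w,::-1];im=cv2.resize(im,None,fx=5,fy=5,interpolation=2)
    for X,c in((tip,(0,0,255)),(collar,(0,255,0)),(p,(255,0,0))):
        q=((proj(cam,X)-(x0,y0)+.5)*5-.5).astype(int);cv2.circle(im,tuple(map(int,q)),2,c,-1)
    out.append(im)
cv2.imwrite("pics/press.png",np.hstack(out))
```

```text
[0.532 3.561 0.378]
```

View pics/press.png

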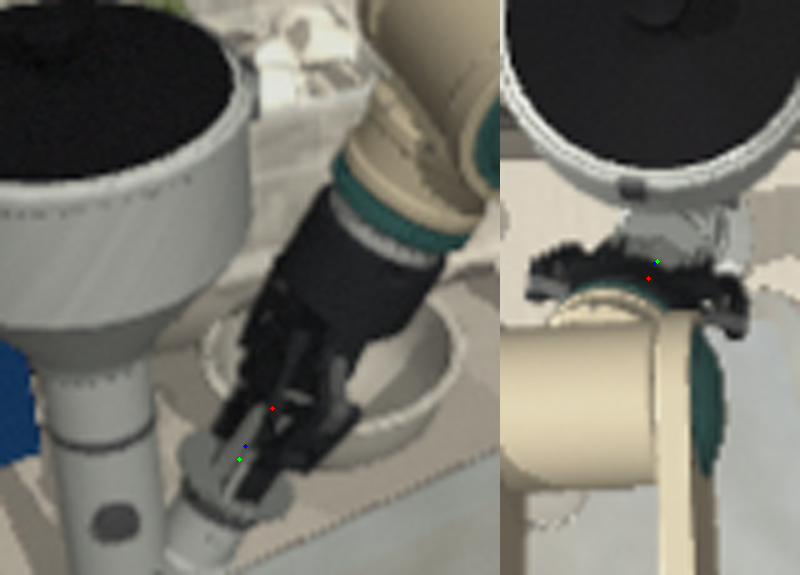

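Fingers straddle the nozzle with both tips on the collar (about (205,420) and (255,495)); I can't tell whether the collar is in. I'll back off a little and compare before and after.

Converted, -4 mm is -0.008.

>>> step_hand([
  {"xyz":[0,0,-0.008],"jaw":46},
  {"xyz":[0,0,-0.008],"jaw":46},
])

```text
clock: 4.92
position: [641.8, 30.9, 226.1]
eef_rot: [[-0.85, 0.188, 0.492], [0.164, 0.982, -0.093], [-0.501, 0.001, -0.865]]
force: [-4.2, 1.0, 5.0]
gripper_width: 46.2
grip_force: 3.4
```

Run:
```python
from h import *
st()
```

```text
t 4.925 [641.774  30.905 226.102] along n 10.286894733280292 off x,y -1.2044838521026637 0.21672093434494472 F tool [ 1.23   0.179 -6.493] j [ 0.036  0.052  1.519 -0.127  1.06  -1.312] w 46.15476652793828 3.3913896762533113
```

>>> step_hand([
  {"xyz":[0,0,-0.03],"jaw":46},
  {"xyz":[0,0,-0.06],"jaw":46},
  {"xyz":[0,0,-0.06],"jaw":46},
])

```text
clock: 5.3
position: [627.3, 33.6, 253.4]
eef_rot: [[-0.849, 0.188, 0.494], [0.164, 0.982, -0.093], [-0.503, 0.002, -0.864]]
force: [0.4, 0.4, -0.1]
gripper_width: 45.9
grip_force: 0.0
```

Run:
```python
from h import *
import cv2
st()
x0,y0,w,h=255,190,45,60
a=cv2.imread("pics/scene0.png");b=r.camera("scene")[:,:,::-1];cv2.imwrite("pics/scene1.png",b)
out=[]
for im in(a,b):
    im=cv2.resize(im[y0:y0+h,x0:x0+w],None,fx=8,fy=8,interpolation=2)
    for X in(tip,collar):
        q=((proj("scene",X)-(x0,y0)+.5)*8-.5).astype(int);cv2.circle(im,tuple(map(int,q)),2,(0,0,255),-1)
    out.append(im)
cv2.imwrite("pics/cmp.png",np.hstack(out))
```

```text
t 5.3 [627.273  33.577 253.351] along n 41.25716999667403 off x,y -2.0598761453461627 0.10820983323685059 F tool [-0.274  0.443  0.229] j [ 0.042 -0.003  1.521 -0.128  1.111 -1.312] w 45.949905122181086 0.0
```

View pics/cmp.png

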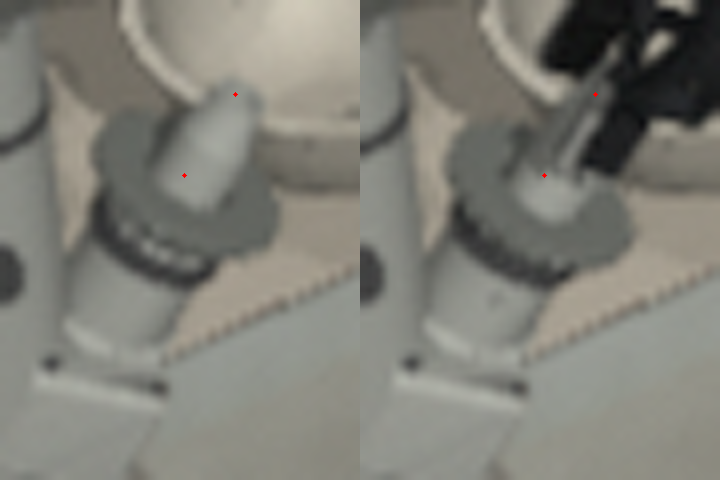

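The gap between collar and barrel has closed (dark ring at (510,250)) and the collar has stayed in with the fingers off it, so the coupling has released and the nozzle should have risen. Now I'll grip it.

Converted, 22 mm is 0.044, 20 mm is 0.04.

>>> step_hand([
  {"xyz":[0.002,0,0.02],"jaw":46},
  {"xyz":[0.002,0,0.04],"jaw":46},
  {"xyz":[0.002,0,0.044],"jaw":46},
  {"xyz":[0.002,0,0.044],"jaw":24},
  {"xyz":[0.002,0,0.044],"jaw":20},
], squeeze=50)

```text
clock: 5.98
position: [637.0, 32.1, 231.3]
eef_rot: [[-0.85, 0.188, 0.491], [0.164, 0.982, -0.092], [-0.5, 0.002, -0.866]]
force: [1.9, 2.9, -3.6]
gripper_width: 26.6
grip_force: 49.3
```

>>> step_hand([
  {"jaw":20},
  {"jaw":20},
  {"jaw":20},
], squeeze=50)

```text
clock: 6.35
position: [637.0, 32.0, 231.3]
eef_rot: [[-0.85, 0.188, 0.491], [0.164, 0.982, -0.093], [-0.5, 0.002, -0.866]]
force: [2.4, 4.4, -4.3]
gripper_width: 26.8
grip_force: 49.2
```

Run:
```python
from h import *
st()
```

```text
t 6.35 [637.02   32.012 231.334] along n 17.256036186570874 off x,y 0.40328645995929957 0.40814207222944426 F tool [0.807 4.775 4.539] j [ 0.038  0.037  1.524 -0.127  1.072 -1.311] w 26.80239923050351 49.24729764461517
```

Converted, -36 mm is -0.072, -28 mm is -0.056.

>>> step_hand([
  {"xyz":[0,0,-0.01],"jaw":20},
  {"xyz":[0,0,-0.024],"jaw":20},
  {"xyz":[0,0,-0.04],"jaw":20},
  {"xyz":[0,0,-0.056],"jaw":20},
  {"xyz":[0,0,-0.072],"jaw":20},
])

```text
clock: 6.98
position: [619.2, 34.5, 263.8]
eef_rot: [[-0.85, 0.189, 0.492], [0.164, 0.982, -0.094], [-0.501, 0.001, -0.865]]
force: [0.2, 0.2, -1.2]
gripper_width: 26.4
grip_force: 50.3
```

Run:
```python
from h import *
st()
```

```text
t 6.975 [619.171  34.525 263.769] along n 54.34739718351158 off x,y -0.22342687861432964 -0.4878537673686813 F tool [0.421 0.227 1.096] j [ 0.045 -0.029  1.525 -0.129  1.136 -1.311] w 26.421598483762068 50.32786667346954
```

Converted, -70 mm is -0.14, -56 mm is -0.112.

>>> step_hand([
  {"xyz":[0,0,-0.024],"jaw":20},
  {"xyz":[0,0,-0.048],"jaw":20},
  {"xyz":[0,0,-0.08],"jaw":20},
  {"xyz":[0,0,-0.112],"jaw":20},
  {"xyz":[0,0,-0.14],"jaw":20},
])

```text
clock: 7.6
position: [584.5, 41.6, 324.8]
eef_rot: [[-0.85, 0.189, 0.492], [0.164, 0.982, -0.093], [-0.501, 0.001, -0.865]]
force: [0.3, -0.1, -1.4]
gripper_width: 26.6
grip_force: 50.3
```

Run:
```python
from h import *
import cv2
st();D=np.c_[np.cross(yt,[0,0,-1]),yt,[0,0,-1]]
for k in(0,-.2):
  Y=Ro.from_euler('z',k).as_matrix()
  print(to((504,-208,180),Y@D))
im=r.camera("scene")[130:250,230:350,::-1];cv2.imwrite("pics/drawn.png",cv2.resize(im,None,fx=4,fy=4,interpolation=2))
```

```text
t 7.6 [584.504  41.647 324.793] along n 124.88955198257838 off x,y -0.0886321935659069 -0.026589950757433888 F tool [ 0.457 -0.019  1.386] j [ 0.064 -0.138  1.507 -0.131  1.264 -1.31 ] w 26.599943243820842 50.33148407936096
[ 100.072 -260.54   108.968    0.001    0.525   -0.   ]
[ 100.072 -260.54   108.968    0.054    0.523    0.195]
```

View pics/drawn.png

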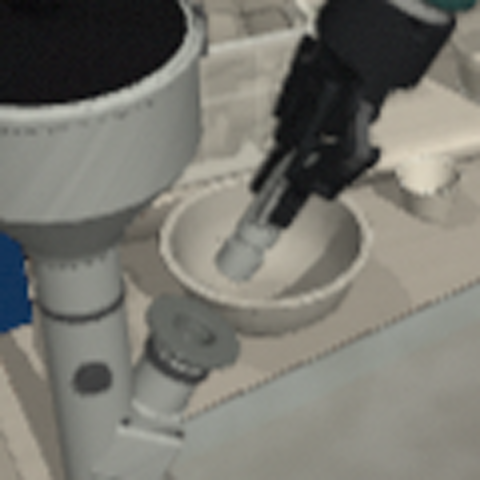

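The nozzle is out in the fingers (inner end at (238,265)) and the collar is sprung out again at (192,335). Next I'll carry it over the bowl, turning the tool upright.

Converted, -230 mm is -0.46, 100 mm is 0.2, 0.525 rad is 0.6685.

>>> step_hand([
  {"xyz":[0.06,-0.08,0],"rot":[0,0.1273,0],"jaw":20},
  {"xyz":[0.12,-0.18,0],"rot":[0,0.3183,0],"jaw":20},
  {"xyz":[0.17,-0.28,0.02],"rot":[0,0.5093,0],"jaw":20},
  {"xyz":[0.2,-0.38,0.06],"rot":[0,0.6685,0],"jaw":20},
  {"xyz":[0.2,-0.46,0.12],"rot":[0,0.6685,0],"jaw":20},
])

```text
clock: 8.28
position: [486.1, -175.7, 220.7]
eef_rot: [[-0.982, 0.19, -0.001], [0.19, 0.982, 0.001], [0.001, 0.001, -1.0]]
force: [0.7, 0.6, -1.3]
gripper_width: 26.8
grip_force: 50.2
```

>>> step_hand([
  {"xyz":[0,-0.06,0.06],"jaw":20},
  {"xyz":[0,-0.06,0.09],"jaw":20},
  {"xyz":[0,-0.06,0.09],"jaw":20},
])

```text
clock: 8.65
position: [480.1, -202.4, 175.2]
eef_rot: [[-0.982, 0.189, -0.003], [0.189, 0.982, 0.002], [0.003, 0.002, -1.0]]
force: [0.5, -0.3, -0.9]
gripper_width: 26.7
grip_force: 50.3
```

Run:
```python
from h import *
st();D=np.c_[np.cross(yt,[0,0,-1]),yt,[0,0,-1]]
print(to((504,-208,100),D))
```

```text
t 8.65 [ 480.065 -202.392  175.212] along n 23.636915212051328 off x,y 123.69885272050685 -259.3753913852394 F tool [-0.559 -0.17   0.945] j [-0.47   0.079  1.522  0.001  1.544 -1.852] w 26.662328987200073 50.3318452835083
[-24.784  -1.138  75.137   0.002  -0.003  -0.   ]
```

Converted, 90 mm is 0.18, 85 mm is 0.17.

>>> step_hand([
  {"xyz":[-0.05,-0.002,0],"jaw":20},
  {"xyz":[-0.05,-0.002,0.06],"jaw":20},
  {"xyz":[-0.05,-0.002,0.12],"jaw":20},
  {"xyz":[-0.05,-0.002,0.17],"jaw":20},
  {"xyz":[-0.05,-0.002,0.18],"jaw":20},
])

```text
clock: 9.28
position: [504.8, -207.5, 85.9]
eef_rot: [[-0.982, 0.187, -0.002], [0.187, 0.982, 0.002], [0.002, 0.001, -1.0]]
force: [-0.1, -0.3, -1.1]
gripper_width: 26.8
grip_force: 50.3
```

Run:
```python
from h import *
st()
```

```text
t 9.275 [ 504.786 -207.472   85.879] along n -66.34550511405128 off x,y 146.510632673492 -259.7055311722074 F tool [ 0.076 -0.33   1.138] j [-0.458  0.228  1.542  0.001  1.373 -1.841] w 26.828763031017765 50.33115327358246
```

>>> step_hand([
  {"xyz":[0,0,0.006],"jaw":20},
  {"xyz":[0,0,0.012],"jaw":20},
  {"xyz":[0,0,0.018],"jaw":20},
  {"xyz":[0,0,0.018],"jaw":20},
])

```text
clock: 9.78
position: [504.7, -208.6, 77.2]
eef_rot: [[-0.982, 0.189, -0.001], [0.189, 0.982, 0.001], [0.001, 0.001, -1.0]]
force: [0.3, 0.0, -1.0]
gripper_width: 26.4
grip_force: 50.3
```

Run:
```python
from h import *
st()
```

```text
t 9.775 [ 504.681 -208.593   77.166] along n -73.94516961540045 off x,y 150.7736376441969 -260.82620443309037 F tool [-0.299  0.083  1.002] j [-0.46   0.239  1.549  0.001  1.355 -1.841] w 26.4486002091872 50.328383445739746
```

Converted, 3 mm is 0.006, 2 mm is 0.004.

>>> step_hand([
  {"xyz":[0,0,0.002],"jaw":20},
  {"xyz":[0,0,0.004],"jaw":20},
  {"xyz":[0,0,0.006],"jaw":20},
  {"xyz":[0,0,0.006],"jaw":20},
])

```text
clock: 10.28
position: [504.6, -208.5, 74.0]
eef_rot: [[-0.982, 0.189, -0.001], [0.189, 0.982, 0.001], [0.001, 0.001, -1.0]]
force: [0.3, 0.0, -1.7]
gripper_width: 26.5
grip_force: 50.3
```

>>> step_hand([
  {"xyz":[0,0,0.002],"jaw":20},
  {"xyz":[0,0,0.004],"jaw":20},
  {"xyz":[0,0,0.004],"jaw":20},
])

```text
clock: 10.65
position: [504.9, -208.6, 72.5]
eef_rot: [[-0.982, 0.189, -0.0], [0.189, 0.982, 0.001], [0.0, 0.001, -1.0]]
force: [-0.2, -0.2, 2.4]
gripper_width: 26.6
grip_force: 50.6
```

Touchdown at TCP height 72.5 mm, as computed. I'll open gently and lift.

Converted, 0.5 mm is 0.001.

>>> step_hand([
  {"xyz":[0,0,0.001],"jaw":28},
  {"jaw":32},
  {"jaw":40},
  {"jaw":50},
  {"jaw":55},
])

```text
clock: 11.28
position: [504.6, -208.6, 72.0]
eef_rot: [[-0.982, 0.189, -0.001], [0.189, 0.982, 0.001], [0.001, 0.001, -1.0]]
force: [-0.8, -0.1, 0.3]
gripper_width: 55.0
grip_force: 0.0
```

>>> step_hand([
  {"xyz":[0,0,-0.03],"jaw":55},
  {"xyz":[0,0,-0.1],"jaw":55},
  {"xyz":[0,0,-0.22],"jaw":55},
  {"xyz":[0,0,-0.34],"jaw":55},
  {"xyz":[0,0,-0.4],"jaw":55},
])

```text
clock: 11.9
position: [505.3, -209.1, 277.8]
eef_rot: [[-0.982, 0.189, 0.006], [0.189, 0.982, -0.002], [-0.006, -0.001, -1.0]]
force: [0.0, -0.3, -0.9]
gripper_width: 55.0
grip_force: 0.0
```

Run:
```python
from h import *
import cv2
a=r.camera("scene")[130:250,240:350,::-1];b=r.camera("top")[140:260,320:410,::-1]
cv2.imwrite("pics/end.png",cv2.resize(np.hstack([a,b]),None,fx=4,fy=4,interpolation=2))
```

```text
(no output)
```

View pics/end.png

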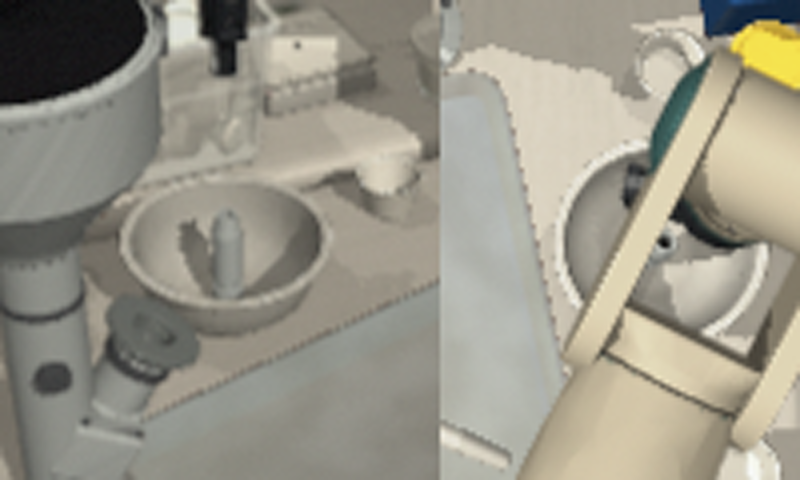

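The nozzle stands upright in the bowl (left view (228,255)), the bowl has not moved, and the collar is out.

```bash
python3 -c "
from cell import r
print(r.finish_job())"
```

```text
the job is handed in; nothing more can be done
None
```

I handed the job in at about 12 s: the last pictures show the nozzle drawn out and standing upright in the wash bowl, with the bowl in place and the release collar sprung out again; the hand-in gave no verdict.

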